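Feel for the hidden drawer catch of the jar-lid dispenser and press it

ROBOT

A 7-joint arm with a two-finger parallel gripper is mounted at the origin on the work surface. World frame = base frame: x ahead of the robot, y to its left, z up, the work surface at z = 0. Lengths are in mm, angles in rad, forces in N, time in s.
With the tool pointing down it reaches from about 400 to 875 mm from the base axis. Payload 19.3 kg.
Tool frame: the origin (TCP) lies between the finger pads; the fingertips stand 11 mm ahead of it and the grasp point (between the pads) lies 8 mm behind it; z points along the fingers, y is the line along which they close (so a half turn about z gives the same grasp; the last joint's range is limited). The gripper opens to 85 mm and grips with 20 to 120 N. Pads are 22 mm wide; open, the fingers measure 114 mm over their backs; the gripper's body (76 mm by 85 mm) begins 54 mm behind the grasp point. The pads swing forward as they close: fully open they stand 13 mm farther back than shut.
Start: joints at [-1.376, 0.521, -0.036, 1.599, 0.021, 1.021, -0.113], TCP at [163.592, 603.202, 242.291] pointing down, gripper open.
Joint ranges: [-2.91, 2.91], [-0.3, 2.13], [-1.5, 1.42], [0.17, 2.43], [-1.26, 4.41], [0.16, 1.93], [-2.52, 2.52]. Speed limits (rad/s): [1.89, 1.89, 2.39, 2.39, 3.01, 3.01, 3.01].

INTERFACE

Orientations are given as [roll, pitch, yaw] about the fixed x, y, z axes, in that order (R = Rz(yaw) Ry(pitch) Rx(roll)).
In Python, from bench import arm gives the robot as it stands.
- The arm moves only by the tool carry_out, never from a script. Its argument "rows" is a list of rows, each a list of 3 entries, a list of its own where there are three numbers: the shift along the tool's x, y, z in m, then the turn, a rotation vector about the tool's x, y, z in degrees, then the opening in per cent of the stroke, from 0 (shut) to 100 (fully open). A call has 1 to 10 rows; each row shifts and turns the commanded pose from where the row before left it, along the tool's axes as they then stand; what a row does not reach is not made up. A row lasts 1/12 s, in which the tool goes at most 41.7 mm and 7.16 degrees, less where a joint would pass 70% of its speed; a pose out of reach is approached as far as the arm can. A call is refused whole if a number of a shift passes 0.0417 or a number of a turn 7.16, either way. A call with a gripper value outside its range is refused whole. The fingers move at their own pace and stop on an object; the grip force is fixed at half the most. Time passes only in rows, so rows that do not move let the fingers close. It gives the time, the measured TCP pose, the force, the opening and the grip force at its end, in the units of the state.
- arm.get_obs(): the state, without advancing time (a new reading comes with each control period).
- arm.read_camera(name): name is "scene" or "top" or "wrist"; returns (picture, depth): 384x512x3 uint8, red, green, blue; 384x512 float32, mm along the optical axis (not along the pixel's ray), 0 where there is no reading.
- arm.camera_params(name): a dict with "mtx" (3x3 intrinsics, pixels), "dist_coeffs" ([k1, k2, p1, p2, k3] as OpenCV has them; the pictures are not rectified), "camera_from_world" (4x4, takes a point from world to camera coordinates); the wrist camera has in their place "mount" (4x4, takes a point from camera to tool coordinates, whose origin is the TCP and whose axes are the flange's). Camera axes: x right, y down, z forward; pixel columns grow to the right and rows downward; lengths in mm; the calibration is good to about 2 mm. A picture is of the moment at which its call begins: read the wrist's pose just before it. camera_params takes no time and is no camera call.
- arm.finish_job(): hands the job in; it is judged then, once.
Trained networks look in the newest picture that a camera, given by its name, has taken for a name from the list of things; names that differ only in an ending like _2 or _b are one class to them, and where a whole thing is asked for, a point or a joint stands for the part that bears it (a point fixed in the world has none). Each returns a list of dicts, best first, with "p" (0 to 1); they miss things now and then, are a little off and sometimes report something else, mostly with a low value. They report only what shows in the picture. A call takes as long as a camera call.
- arm.masks_of(camera, label): "region" (384x512 bool, what is visible of it) and "extent" ([left, top, right, bottom] in pixels, round what is visible of it).
The state is a dict: "time": time; "joint_pos": joint angles; "joint_vel": joint speeds; "tau": joint torques, N m; "tcp_pos": TCP position; "tool_rot": TCP orientation; "wrist_force": force on the tool from outside, world axes, zero at the start; "torque": the same for the moment, N m; "opening": finger opening in mm; "grasp_force": force on a finger pad.
Only numpy, scipy, OpenCV 4.12 (cv2) and the standard library are available. Lean on these libraries where they do the work, as an engineer would, in place of code of your own. Each camera call takes 0.05 s, during which the arm holds its last target. There are 200 camera calls.

TASK

The drawer of the low steel jar-lid dispenser has no handle: its catch is the round button sunk in one of the three white plates on top. Touch your fingertips down in the middle of a plate next to the one with the button, slide them across the flat top in contact with it until they drop into the round recess, then press the button fully in so that the drawer springs open, and come away. Do not touch the drawer, and leave the two jars and the loose lid as they stand.

Things in the scene. Friction and masses are not known exactly. Their poses are not given: they have to be found in the camera images.
- unit: The jar-lid dispenser: a low open-fronted steel case fixed to the bench, 205 mm deep (its x) by 270 mm wide (its y) by 90 mm high. Origin at the centre of its underside; its -x side is the front, through which the drawer comes out; z up. Its top is one flat surface 90 mm above the bench: a 15 mm steel border on either side, a row of three white plates along its y in the front half, and a bare steel ledge in the rear half. It is turned by up to 0.3 rad.
- plate_button: The white plastic plate with the round hole and the button in it. Fixed, 99 mm (x) by 79 mm (y), 8 mm thick, hole of 54 mm diameter at its centre. Origin at the centre of its underside; top face 8 mm above, level with the neighbouring plates. Axes parallel to the unit's. It may be any of the three, which sit side by side at 80 mm pitch, 1 mm apart.
- plate_slots: White plastic plate of the same size, with five dark slots drawn across it; flat to the touch and fixed. Origin at the centre of its underside, top face 8 mm above.
- plate_square: White plastic plate of the same size, with a thin dark 52 mm square outline; flat to the touch and fixed. Origin at the centre of its underside, top face 8 mm above.
- button_face (a point): Centre of the face of the round white button, 51 mm in diameter, in the hole of plate_button. At rest the face lies 3 mm below the top of the plates; it moves straight down when pressed. The hole takes fingertips that are closed together.
- button (a joint): Depth of the button in m: 0 at rest, 0.007 fully in. Spring: starts to move at about 2 N, needs about 4.5 N fully in; the catch lets go at about 5 mm. It springs back when released.
- drawer (a joint): How far the drawer has come out of the front of the unit (along the unit's -x), in m: 0 shut and held by the catch, 0.07 fully out. A spring drives it out by itself in about half a second once the button is pressed; it then stays out.
- drawer_front (a point): Centre of the drawer's outer face (236 mm wide, 72 mm high, plain steel, no handle), flush with the unit's front when shut; 44 mm above the bench.
- jar_tall_mid (a point): Centre, half-way up, of a closed jar with a brass cap, 84 mm in diameter, 130 mm high, standing loose on the bench beyond one end of the unit. Leave it.
- jar_short_mid (a point): Centre, half-way up, of a closed jar with a brass cap, 90 mm in diameter, 95 mm high, standing loose on the bench beyond the other end of the unit. Leave it.
- lid_mid (a point): Centre of a loose brass jar lid, 68 mm in diameter, 12 mm thick, lying on the rear ledge of the unit, behind the plates. Leave it.

How it is judged (in metres and radians):
On the way, in this order (a step that is already met when the one before it is completed fails the run):
1. the fingertips rest on a flat plate beside the button's plate, more than 60 mm from the button's centre ((contact force between the fingers and plate_slots above 0.2 N or contact force between the fingers and plate_square above 0.2 N) and horizontal distance between the grasp point and button_face above 0.06 m and value of joint button below 0.002 m), for 0.06 s.
2. still touching the top, the fingertips slide across towards the button (30 to 57 mm from its centre), the drawer still shut ((contact force between the fingers and plate_slots above 0.2 N or contact force between the fingers and plate_square above 0.2 N or contact force between the fingers and plate_button above 0.2 N) and horizontal distance between the grasp point and button_face between 0.03 and 0.057 m and value of joint button below 0.003 m and value of joint drawer below 0.01 m).
3. the fingertips press the button in, by at least 5 mm of its 7 (contact force between the fingers and plate_button above 0.2 N and horizontal distance between the grasp point and button_face below 0.03 m and value of joint button above 0.005 m), for 0.04 s.
At the end, for the whole second after the job is handed in: The drawer stands more than 60 mm out and at rest, the button has sprung back (less than 1.5 mm in), and the jars and the loose lid are within 15 mm of where they stood (value of joint drawer above 0.06 m and velocity of joint drawer below 0.02 m/s and value of joint button below 0.0015 m and distance of each of jar_tall_mid, jar_short_mid, lid_mid from where it was at the start of the episode below 0.015 m); the robot touches nothing.
It fails at once if the fingers or arm touch the drawer (more than 1 N) (contact force between any of the fingers, the arm and drawer above 1 N).
It fails at once if a jar or the loose lid is moved, lifted or carried more than 15 mm (distance of any of jar_tall_mid, jar_short_mid, lid_mid from where it was at the start of the episode above 0.015 m).
It fails at once if a jar or the loose lid is tipped (angle between any of jar_tall_mid, jar_short_mid, lid_mid's own z axis and vertical above 0.25 rad).
It also fails if it takes over 32 s, if anything falls off the work surface, if the arm or the gripper's body presses on something with over 40 N, if the wrist force passes 120 N, or if a joint passes its speed limit or range.

## Working session

There is one attempt and no reset: what is moved stays moved. The work goes in short steps, Python scripts to look and compute and a tool call to move; the robot and the scene stay as the last step left them, time stands still between calls to the robot, and variables do not carry over. Pictures are saved under pics/ and viewed, at most 10 in all, crops included, and the job is handed in when it is done.

Besides the shell and the picture viewer there is one more tool, called as name(argument=value, ...), one argument or row to a line, values as JSON. carry_out: Moves the arm, as the interface text tells. Its arguments: {"type":"object","properties":{"rows":{"type":"array","items":{"type":"array"}}},"required":["rows"]}

```bash
mkdir -p pics
cat > h.py <<'E'
import numpy as np, cv2
from bench import arm
def world(cam,px,depth):
    p=arm.camera_params(cam); u=cv2.undistortPoints(np.array(px,float).reshape(-1,1,2),np.array(p["mtx"]),np.array(p["dist_coeffs"])).reshape(-1,2)
    d=np.array(depth,float).reshape(-1,1); c=np.hstack([u*d,d])
    M=np.linalg.inv(np.array(p["camera_from_world"])); return c@M[:3,:3].T+M[:3,3]
E
python3 - <<'E'
from h import *
o=arm.get_obs(); print(o)
ims=[]
for c in("scene","top"):
    im,d=arm.read_camera(c); ims.append(im); cv2.imwrite(f"pics/{c}.png",im[...,::-1])
    for l in("plate_button","plate_slots","plate_square","button_face","drawer_front","jar_tall_mid","jar_short_mid","lid_mid"):
        for r in arm.masks_of(c,l)[:2]:
            m=r["region"]&(d>0); ys,xs=np.nonzero(m)
            if len(xs)==0: continue
            w=world(c,np.c_[xs,ys],d[m]); print(c,l,round(r["p"],2),r["extent"],len(xs),np.median(w,0).round(1),w.mean(0).round(1))
E
```

```text
{'time': 0.0, 'joint_pos': array([-1.37622714,  0.52202786, -0.03634627,  1.59999551,  0.02124234,
        1.02108363, -0.11282589]), 'joint_vel': array([ 0.00143578, -0.00168353, -0.00093388, -0.00047095,  0.00130397,
        0.00019226, -0.00021064]), 'tau': array([ 2.69794953e-03, -9.27134228e+01,  1.98129728e+00, -3.69925046e+01,
        1.79754454e-02,  8.52002209e-03, -2.98906696e-05]), 'tcp_pos': array([163.50577172, 602.90566985, 241.72136476]), 'tool_rot': array([-3.14046952e+00,  1.06360105e-04,  2.87682593e+00]), 'wrist_force': array([0.50961291, 0.67922535, 0.06877756]), 'torque': array([-0.00132842,  0.06089509, -0.02306303]), 'grasp_force': 0.0, 'opening': 85.47062387712464}
scene plate_button 0.69 [293.3, 172.5, 341.2, 213.6] 1123 [540.8 153.9  89.4] [541. 154.  89.]
scene plate_button 0.29 [336.0, 235.7, 385.5, 289.3] 2026 [620.6 329.4  82.1] [614.4 328.3  69.6]
scene plate_slots 0.56 [264.9, 164.6, 310.0, 202.3] 1026 [560.8  77.   90. ] [560.1  76.7  90. ]
scene plate_square 0.79 [233.2, 150.9, 281.7, 190.0] 965 [581.9  -1.1  90. ] [580.8  -1.3  90. ]
scene button_fa
[... 727 characters left out ...]
9.2  74.6  90.1] [559.4  74.6  89.4]
top plate_square 0.62 [253.2, 172.9, 300.7, 223.5] 1798 [577.7  -3.4  90.2] [577.9  -3.6  90.1]
top plate_square 0.29 [159.6, 122.1, 303.2, 245.4] 6285 [644.6  79.   90.2] [635.5  85.3  89.7]
top button_face 0.84 [186.4, 205.2, 213.4, 226.6] 494 [540.  152.4  87. ] [539.6 152.4  84.1]
top jar_tall_mid 0.76 [313.9, 147.6, 357.8, 191.2] 1571 [ 636.8 -125.2  129.3] [ 637.7 -126.5  111.3]
top jar_short_mid 0.76 [99.5, 163.9, 154.8, 206.8] 1686 [596.9 307.6  93.6] [597.1 309.5  80.6]
top lid_mid 0.61 [182.5, 140.8, 213.5, 177.6] 874 [649.8 157.  102. ] [650.  156.9 101.5]
top lid_mid 0.45 [186.2, 205.3, 210.7, 225.2] 465 [540.2 152.   87.1] [540.2 151.9  85.7]
```

View pics/top.png

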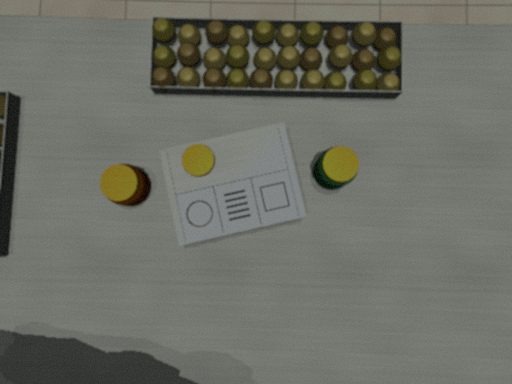

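View pics/scene.png

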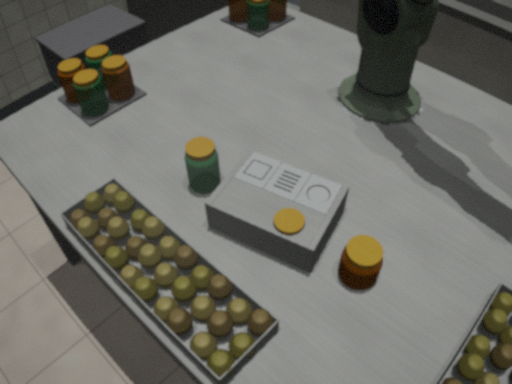

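The top view shows the button plate at about pixel (200,214), the slots plate at (237,205), the square plate at (274,197) and the lid at (198,159). The detections agree: button at about (540,153), slots plate at about (559.5,75), unit yaw about 0.25.

carry_out(
  rows=[
    [[-0.026, -0.0203, 0], [0, 0, 0], 0],
    [[-0.026, -0.0203, 0], [0, 0, 0], 0],
    [[-0.026, -0.0203, 0], [0, 0, 0], 0],
    [[-0.026, -0.0203, 0], [0, 0, 0], 0],
    [[-0.026, -0.0203, 0], [0, 0, 0], 0],
    [[-0.026, -0.0203, 0], [0, 0, 0], 0],
    [[-0.026, -0.0203, 0], [0, 0, 0], 0],
    [[-0.026, -0.0203, 0], [0, 0, 0], 0],
    [[-0.026, -0.0203, 0], [0, 0, 0], 0],
    [[-0.026, -0.0203, 0], [0, 0, 0], 0],
  ],
)

```text
time: 1.73
tcp_pos: [362.1, 337.9, 242.5]
tool_rot: [3.141, 0.0, 2.877]
wrist_force: [0.8, 1.0, 0.4]
opening: -0.2
grasp_force: 0.0
```

carry_out(
  rows=[
    [[-0.026, -0.0203, 0], [0, 0, 0], 0],
    [[-0.026, -0.0203, 0], [0, 0, 0], 0],
    [[-0.026, -0.0203, 0], [0, 0, 0], 0],
    [[-0.026, -0.0203, 0], [0, 0, 0], 0],
    [[-0.026, -0.0203, 0], [0, 0, 0], 0],
    [[-0.026, -0.0203, 0], [0, 0, 0], 0],
    [[-0.026, -0.0203, 0], [0, 0, 0], 0],
    [[-0.026, -0.0203, 0], [0, 0, 0], 0],
    [[-0.026, -0.0203, 0], [0, 0, 0], 0],
    [[-0.026, -0.0203, 0], [0, 0, 0], 0],
  ],
)

```text
time: 2.57
tcp_pos: [560.0, 73.8, 242.5]
tool_rot: [3.141, 0.0, 2.877]
wrist_force: [0.3, 0.6, 0.8]
opening: 0.2
grasp_force: 0.0
```

carry_out(
  rows=[
    [[0, 0, 0], [0, 0, -5.9], 0],
    [[0, 0, 0], [0, 0, -5.9], 0],
    [[0, 0, 0], [0, 0, -5.9], 0],
    [[0, 0, 0], [0, 0, -5.9], 0],
    [[0, 0, 0], [0, 0, -5.9], 0],
    [[0, 0, 0], [0, 0, 0], 0],
    [[0, 0, 0], [0, 0, 0], 0],
  ],
)

```text
time: 3.15
tcp_pos: [559.2, 75.1, 242.4]
tool_rot: [3.141, 0.0, -2.895]
wrist_force: [0.1, -0.2, 0.1]
opening: -0.1
grasp_force: 0.0
```

carry_out(
  rows=[
    [[0, 0, 0.03], [0, 0, 0], 0],
    [[0, 0, 0.03], [0, 0, 0], 0],
    [[0, 0, 0.03], [0, 0, 0], 0],
    [[0, 0, 0.025], [0, 0, 0], 0],
    [[0, 0, 0.01], [0, 0, 0], 0],
    [[0, 0, 0], [0, 0, 0], 0],
    [[0, 0, 0], [0, 0, 0], 0],
  ],
)

```text
time: 3.73
tcp_pos: [559.5, 75.3, 117.9]
tool_rot: [-3.141, 0.0, -2.893]
wrist_force: [0.1, 1.4, -0.1]
opening: 0.2
grasp_force: 0.0
```

Run:
```python
from h import *
from scipy.spatial.transform import Rotation as R
o=arm.get_obs(); print(o["tcp_pos"],o["wrist_force"],o["joint_pos"])
im,d=arm.read_camera("wrist"); s,_=arm.read_camera("scene")
p=arm.camera_params("wrist"); T=np.array(p["mount"])
cv2.imwrite("pics/a.png",np.hstack([cv2.resize(im,(400,300)),cv2.resize(s[80:330,120:453],(400,300))])[...,::-1])
Rt=R.from_euler("xyz",o["tool_rot"]).as_matrix()
for l in("button_face","plate_button","plate_slots","lid_mid"):
    for r in arm.masks_of("wrist",l)[:2]:
        m=r["region"]&(d>0); ys,xs=np.nonzero(m)
        if len(xs)==0: continue
        u=cv2.undistortPoints(np.c_[xs,ys].astype(float).reshape(-1,1,2),np.array(p["mtx"]),np.array(p["dist_coeffs"])).reshape(-1,2)
        z=d[m][:,None]; c=np.hstack([u*z,z])@T[:3,:3].T+T[:3,3]; w=c@Rt.T+o["tcp_pos"]
        print(l,round(r["p"],2),r["extent"],np.median(w,0).round(1),w.min(0).round(),w.max(0).round())
```

```text
[559.50101189  75.3100927  117.94115771] [ 0.09520596  1.36793765 -0.13971668] [-0.25057059  0.59076227  0.01631817  1.86583163 -0.01406551  0.68501631
  1.59314916]
button_face 0.74 [340.7, 185.1, 418.3, 259.4] [537.7 152.5  87.1] [513. 128.  81.] [564. 178.  90.]
plate_button 0.9 [318.9, 149.4, 461.4, 296.5] [530.9 155.4  89.6] [481.  98.  10.] [598. 203. 155.]
plate_slots 0.66 [191.4, 150.9, 323.9, 275.9] [540.1  69.7  90. ] [501.  26.  85.] [599. 121. 157.]
```

View pics/a.png

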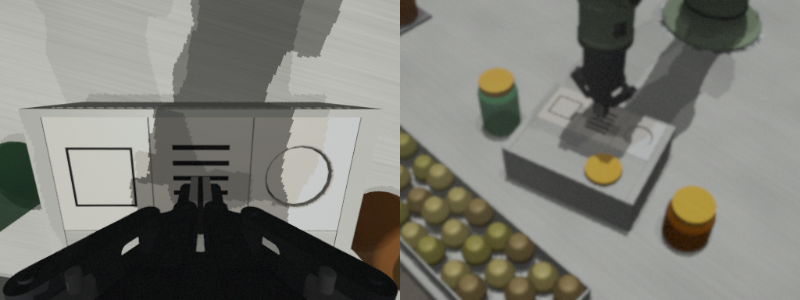

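The wrist view (left) shows the closed tips over the slots plate near (200,190) and the button ring at (300,175). From there the button is at about (538.5,153), which matches the earlier estimate. Next I lower the tips to touch the plate.

carry_out(
  rows=[
    [[0, 0, 0.008], [0, 0, 0], 0],
    [[0, 0, 0.004], [0, 0, 0], 0],
    [[0, 0, 0.002], [0, 0, 0], 0],
    [[0, 0, 0.001], [0, 0, 0], 0],
    [[0, 0, 0.001], [0, 0, 0], 0],
    [[0, 0, 0], [0, 0, 0], 0],
  ],
)

```text
time: 4.53
tcp_pos: [559.2, 75.2, 101.3]
tool_rot: [-3.142, -0.0, -2.892]
wrist_force: [0.7, -0.5, 0.3]
opening: 0.3
grasp_force: 0.0
```

carry_out(
  rows=[
    [[0, 0, 0.001], [0, 0, 0], 0],
    [[0, 0, 0], [0, 0, 0], 0],
    [[0, 0, 0], [0, 0, 0], 0],
  ],
)

```text
time: 4.78
tcp_pos: [559.2, 75.2, 101.0]
tool_rot: [3.142, 0.0, -2.892]
wrist_force: [-5.1, 0.5, 16.2]
opening: -0.1
grasp_force: 8.1
```

carry_out(
  rows=[
    [[0, 0.003, 0], [0, 0, 0], 0],
    [[0, 0.004, 0], [0, 0, 0], 0],
    [[0, 0.004, 0], [0, 0, 0], 0],
    [[0, 0.004, 0], [0, 0, 0], 0],
    [[0, 0.004, 0], [0, 0, 0], 0],
    [[0, 0.004, 0], [0, 0, 0], 0],
  ],
)

```text
time: 5.28
tcp_pos: [554.5, 96.6, 101.1]
tool_rot: [-3.14, 0.002, -2.893]
wrist_force: [1.5, -7.0, 9.9]
opening: 0.0
grasp_force: 5.3
```

carry_out(
  rows=[
    [[0, 0.004, 0], [0, 0, 0], 0],
    [[0, 0.004, 0], [0, 0, 0], 0],
    [[0, 0.004, 0], [0, 0, 0], 0],
    [[0, 0.004, 0], [0, 0, 0], 0],
  ],
)

```text
time: 5.62
tcp_pos: [550.6, 112.1, 101.1]
tool_rot: [-3.14, 0.002, -2.893]
wrist_force: [2.8, -6.5, 11.1]
opening: 0.0
grasp_force: 5.4
```

carry_out(
  rows=[
    [[0, 0.004, 0], [0, 0, 0], 0],
    [[0, 0.004, 0], [0, 0, 0], 0],
    [[0, 0.004, 0], [0, 0, 0], 0],
    [[0, 0.004, 0], [0, 0, 0], 0],
    [[0, 0.004, 0], [0, 0, 0], 0],
  ],
)

```text
time: 6.03
tcp_pos: [545.4, 131.8, 101.0]
tool_rot: [-3.141, 0.002, -2.892]
wrist_force: [1.5, -4.7, 7.6]
opening: -0.1
grasp_force: 3.7
```

carry_out(
  rows=[
    [[0, 0.004, 0], [0, 0, 0], 0],
    [[0, 0.004, 0], [0, 0, 0], 0],
    [[0, 0.004, 0], [0, 0, 0], 0],
    [[0, 0.004, 0], [0, 0, 0], 0],
    [[0, 0.004, 0], [0, 0, 0], 0],
    [[0, 0, 0], [0, 0, 0], 0],
  ],
)

```text
time: 6.53
tcp_pos: [539.3, 152.8, 100.2]
tool_rot: [3.141, -0.0, -2.891]
wrist_force: [0.2, 0.8, -0.0]
opening: 0.1
grasp_force: 0.0
```

The force fell to zero, so the tips are off the plate and centred over the recess. Now I press.

carry_out(
  rows=[
    [[0, 0, 0.003], [0, 0, 0], 0],
    [[0, 0, 0.002], [0, 0, 0], 0],
    [[0, 0, 0.002], [0, 0, 0], 0],
    [[0, 0, 0.0015], [0, 0, 0], 0],
    [[0, 0, 0.0005], [0, 0, 0], 0],
    [[0, 0, 0], [0, 0, 0], 0],
  ],
)

```text
time: 7.03
tcp_pos: [539.8, 151.8, 91.2]
tool_rot: [3.142, 0.0, -2.892]
wrist_force: [0.2, 2.4, 4.2]
opening: 0.1
grasp_force: 1.8
```

carry_out(
  rows=[
    [[0, 0, 0.0005], [0, 0, 0], 0],
    [[0, 0, 0], [0, 0, 0], 0],
  ],
)

```text
time: 7.2
tcp_pos: [539.8, 151.8, 91.1]
tool_rot: [3.142, 0.0, -2.892]
wrist_force: [-0.7, 2.6, 7.7]
opening: 0.1
grasp_force: 3.5
```

carry_out(
  rows=[
    [[0, 0, -0.004], [0, 0, 0], 0],
    [[0, 0, -0.01], [0, 0, 0], 0],
    [[0, 0, -0.025], [0, 0, 0], 0],
    [[0, 0, -0.03], [0, 0, 0], 0],
    [[0, 0, -0.03], [0, 0, 0], 0],
    [[0, 0, -0.03], [0, 0, 0], 0],
    [[0, 0, 0], [0, 0, 0], 0],
    [[0, 0, 0], [0, 0, 0], 0],
    [[0, 0, 0], [0, 0, 0], 0],
  ],
)

```text
time: 7.95
tcp_pos: [539.2, 151.4, 219.7]
tool_rot: [-3.141, -0.001, -2.892]
wrist_force: [-0.4, 0.5, -0.1]
opening: -0.1
grasp_force: 0.0
```

Run:
```python
from h import *
s,_=arm.read_camera("scene"); w,_=arm.read_camera("wrist"); 
cv2.imwrite("pics/b.png",np.hstack([cv2.resize(w,(400,300)),cv2.resize(s[80:330,120:453],(400,300))])[...,::-1])
for l in("drawer_front","lid_mid","jar_short_mid","jar_tall_mid"):print(l,[(round(r["p"],2),r["extent"]) for r in arm.masks_of("scene",l)[:2]])
```

```text
drawer_front [(0.67, [263.3, 138.6, 350.0, 184.5])]
lid_mid [(0.67, [275.3, 209.6, 303.9, 234.4])]
jar_short_mid [(0.65, [335.9, 237.5, 382.9, 290.4])]
jar_tall_mid [(0.58, [185.2, 137.2, 218.7, 194.5])]
```

View pics/b.png

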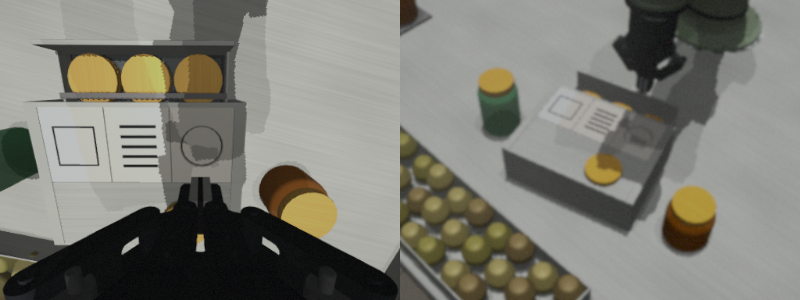

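The wrist view shows the drawer fully out, with its lids at (92,75), (145,75) and (198,75). The jars and the loose lid haven't moved, and the arm is clear above.

```bash
python3 -c "
from bench import arm
print(arm.finish_job())"
```

```text
the job is handed in; nothing more can be done
None
```

I handed the job in at about 8 s on the robot's clock: I slid from the slots plate into the recess and pressed the button in. The drawer sprang open, the jars and lid look unmoved, and the arm is clear; no verdict came back.

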